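# Change the reagent trays in a bolted analyser loader

## Robot

A 6-joint arm with a two-finger parallel gripper is mounted at the origin on the work surface. World frame = base frame: x ahead of the robot, y to its left, z up, the work surface at z = 0. Lengths are in m, angles in rad, forces in N, time in s.
With the tool pointing down it reaches from about 0.275 to 1 m from the base axis. Payload 8.4 kg.
Tool frame: the origin (TCP) lies on the centre line of the jaws, within the pads' length; the fingertips stand 17 mm ahead of it and the grasp point (between the pads) lies 2 mm behind it (bot.tcp_to_tips is the z of the fingertips in the tool frame, in m); z points along the fingers, y is the line along which they close (so a half turn about z gives the same grasp; the last joint's range is limited). The gripper opens to 85 mm and grips with 20 to 120 N. Pads are 22 mm wide; open, the fingers measure 114 mm over their backs; the gripper's body (76 mm by 85 mm) begins 54 mm behind the grasp point. The pads swing forward as they close: fully open they stand 13 mm farther back than shut.
Start: joints at [1.186, 0.353, 1.633, -0, 1.155, -0.002], TCP at [0.233, 0.58, 0.248] pointing down, gripper open.
Joint ranges: [-2.63, 2.63], [-0.92, 2.1], [0.06, 2.66], [-1.3, 4.44], [0, 2.69], [-3.02, 3.02]. Speed limits (rad/s): [2.22, 2.22, 2.79, 3.14, 3.14, 3.14].

## Interface

Orientations are given as a unit quaternion [x, y, z, w].
In Python, from workcell import bot, hand, kinematics, get_obs, vision, hand_in gives the robot as it stands. The module is installed in compiled form; this text tells all that it offers. Calls block until the motion is done:
- bot.reach(position, orientation): joint-space move of the TCP to a pose.
- bot.servo_line(position, ori=None, velocity=0.15): straight line of the TCP; ori=None keeps the orientation; velocity is the mean speed in m/s.
- bot.goto_joints(angles): joint-space move.
- hand.move_gripper(opening, strength=None): finger opening in m; strength is the grip in N (None keeps the last); returns when the fingers have stopped.
- bot.dwell(seconds).
- kinematics.solve_ik(position, orientation): joint angles nearest the present ones, or None.
- get_obs(): the state.
- vision.read_camera(name): name is "side" or "top"; returns a dict with "frame" (480x640x3 uint8, red, green, blue), "intrinsics" (3x3 intrinsics, pixels), "view" (4x4, takes a point from world to camera coordinates). Camera axes: x right, y down, z forward; pixel columns grow to the right and rows downward; lengths in m; the calibration is good to about 2 mm. A picture is of the moment at which its call begins. There is no depth.
A pose or a line that the arm cannot do raises bot.IKError and nothing moves.
- hand_in(): hands the job in; it is judged then, once.
The state is a dict: "time_s": time; "joint_pos": joint angles; "joint_vel": joint speeds; "joint_efforts": joint torques, N m; "position": TCP position; "orientation": TCP orientation; "wrist_force": force on the tool from outside, world axes, zero at the start; "ft_torque": the same for the moment, N m; "gripper_width": finger opening in m; "grip_force": force on a finger pad.
Only numpy, scipy, OpenCV 4.12 (cv2) and the standard library are available. Lean on these libraries where they do the work, as an engineer would, in place of code of your own. Each camera call takes 0.05 s, during which the arm holds its last target. There are 200 camera calls.

## Task

Draw the red bolt right back, pull the loader carriage out to its stop by the blue post, and move the empty grey tray from it onto the blue return mat, standing flat and centred. Then, with the carriage still out, stack all the white reagent trays squarely on its deck in one pile, each turned end for end from the one below so that it stands on it instead of nesting into it. Finally push the carriage fully home, slide the bolt fully into its keeper and let go; do not disturb the bottle, jar and beaker standing about.

Things in the scene. Friction and masses are not known exactly. Their poses are not given: they have to be found in the camera images.
- deck (a point): Centre of the aluminium carriage deck's top, 20 mm above the table; moves with the carriage. x points along the track away from the robot (pulling out goes to -x), y sideways to the left. The bottom tray stands here, underside centre on this point, its length along this y, either way round, between four black guides 10 mm high, with 5 mm of play each way.
- deck_home (a point): Where the deck centre is with the carriage home (fixed; axes as deck). A fixed white gantry stands over the track there: its bar, 24 mm thick and 210 mm long, lies 40 mm beyond this point in +x, from 222 to 252 mm above the table, on posts 94 mm to each side. Trays go on and off with the carriage out.
- carriage_part (a joint): Sliding carriage: 0 = fully home (away from the robot), 0.07 m = fully out towards the robot (stop at each end). About 2 N of friction; stays where left. It can move only with the bolt drawn back.
- pull (a point): Grip point on the carriage's upright blue post, 105 mm in front (-x) of the deck centre, 78 mm above the table. Post 14 mm in the deck's y, 22 mm in its x, top 95 mm above the table: pinch from above, fingers closing along the deck's y.
- bolt_part (a joint): Barrel bolt on the loader's right side (-y of the deck): 0 = fully drawn back, 0.045 m = fully home through the keeper on the carriage; it slides along the deck's +y into the keeper. About 2 N of friction. It goes in only if the carriage is home (3 mm of play in the keeper).
- bolt_knob (a point): Grip point on the bolt's upright red knob, 88 mm above the table; the knob is 12 mm in the deck's x, 20 mm in the deck's y (along the rod), top 108 mm; the steel rod lies 42 mm below this point and the grey bed's top 54 mm below it. Pinch from above, fingers closing along the deck's x (across the rod) and slide along the deck's y.
- return_mat: Blue return mat, 190 x 140 x 3 mm, fixed; origin: centre of its underside, x along its length.
- spent: Empty grey tray, same shape as the white ones (see tray_a) but without bottles or orange end, 0.17 kg; begins on the carriage deck. Origin: centre of its underside, axes as the white trays.
- tray_a: White, orange end wall; 140 x 90 mm at the rim, tapering to 120 x 70 at the base, 60 high, 0.2 kg; may be absent. Origin: underside centre; x along its length, orange end (two fixed bottles, 33 mm high) at -x. Carrying grip: the dividing wall across the middle (x = 0), 10 mm thick, 58 mm long in y, top at 36 mm, floor at 4 mm; pinch from above, fingers closing along x; 48 mm free each side (33 mm beside the bottles, which leave 26 mm between them).
- tray_b: Another, exactly like tray_a; may be absent. How they stack: turned end for end (180 degrees in yaw) from the tray below, a tray stands on ledges under that one's rim, its underside 55 mm above the lower underside, with about 5 mm of sideways play. Facing the same way it nests down to 36 mm: wrong.
- tray_c: A third white tray, exactly like tray_a. May be absent.
- wash_bottle: Bystander: white bottle with blue cap, 72 mm across, 190 mm high. Leave alone.
- amber_jar: Bystander: amber jar, 52 mm across, 80 mm high. Leave alone.
- beaker: Bystander: clear beaker, 64 mm across, 80 mm high. Leave alone.
Things that resemble listed ones, but are neither listed nor needed, are in the scene too. Leave any green look-alike of the tray_a alone.

How it is judged:
By the outcome, as a careful person would: the job done as asked, in the order asked, and still so for the second after the job is handed in, with the robot touching nothing.
Of tray_a, tray_b, tray_c only 2 to 3 are there at a start; the rules pass over those that are not, and their reading is None.
At some moment in a run one of tray_a, tray_b, tray_c, spent may be knocked a few centimetres aside while the robot is not near it.
Once in a run the grip may slacken for a moment while it holds something.
It also fails if it takes over 210 s, if anything falls off the work surface, if the arm or the gripper's body presses on something with over 40 N, if the wrist force passes 120 N, or if a joint passes its speed limit or range.

## Working session

There is one attempt and no reset: what is moved stays moved. The work goes in short steps, each a Python script; the robot and the scene stay as the last script left them, time stands still between calls to the robot, and variables do not carry over. Pictures are saved under pics/ and viewed, at most 14 in all, crops included, and the job is handed in when it is done.

```bash
mkdir -p pics; python3 - <<'E'
from workcell import bot,hand,kinematics,get_obs,vision
import cv2,numpy as np
for n in("top","side"):
    c=vision.read_camera(n); cv2.imwrite(f"pics/{n}0.png",c["frame"][:,:,::-1]); print(n,c["intrinsics"].round(1).tolist(),c["view"].round(4).tolist())
o=get_obs(); print(o["time_s"],o["orientation"],bot.tcp_to_tips)
E
```

```text
top [[603.5, 0.0, 328.1], [0.0, 603.5, 244.2], [0.0, 0.0, 1.0]] [[-0.0184, -0.9998, 0.0124, 0.0053], [-0.9802, 0.0156, -0.1972, 0.4879], [0.1969, -0.0158, -0.9803, 1.2537], [0.0, 0.0, 0.0, 1.0]]
side [[537.5, 0.0, 318.5], [0.0, 537.5, 232.6], [0.0, 0.0, 1.0]] [[0.8912, -0.4529, 0.0239, -0.4174], [-0.2625, -0.5581, -0.7872, 0.2176], [0.3699, 0.6953, -0.6163, 1.0961], [0.0, 0.0, 0.0, 1.0]]
0.1 [ 1.90229657e-01  9.81739424e-01 -6.02663331e-04 -1.34911120e-04] 0.017
```

View pics/top0.png

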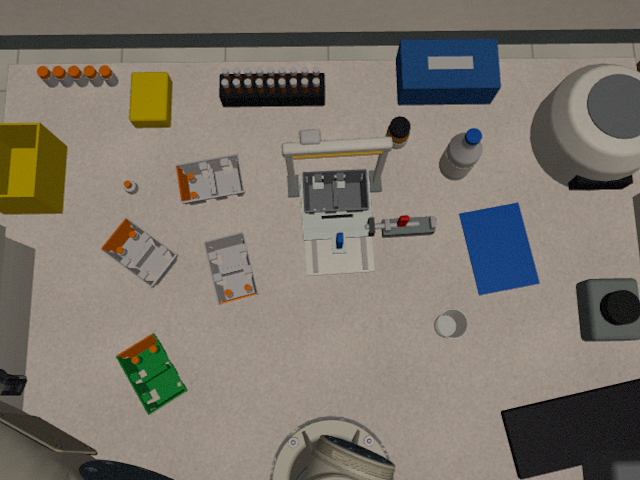

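View pics/side0.png

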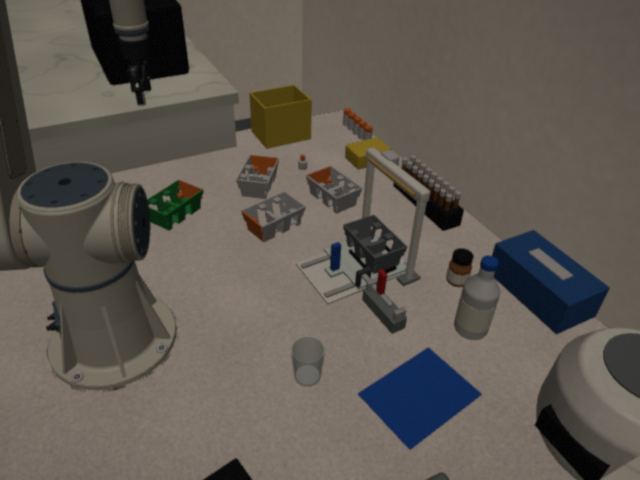

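The scene has three white trays (top view: about (210,180), (140,252) and (231,268)) and a green look-alike at (151,373). The grey tray is at (336,190), the post at (339,240), the knob at (404,220) and the mat at (499,249). I'll zoom in next.

```bash
python3 - <<'E'
import cv2,numpy as np
a=cv2.imread("pics/top0.png")
f=lambda r0,r1,c0,c1,k:cv2.resize(a[r0:r1,c0:c1],None,fx=k,fy=k,interpolation=cv2.INTER_CUBIC)
cv2.imwrite("pics/t1.png",f(140,320,90,270,3.3)); cv2.imwrite("pics/t2.png",f(120,290,270,450,3.3))
h=cv2.cvtColor(a,cv2.COLOR_BGR2HSV)
for n,(u,v) in dict(table=(270,330),tbl2=(80,200),tbl3=(270,130),rim=(240,157),inn=(222,180),inn2=(232,255),orange=(184,185),track=(320,262),grey=(320,188),greyrim=(304,200),mat=(500,250),post=(339,238),knob=(404,219)).items(): print(n,a[v,u],h[v-1:v+2,u-1:u+2].reshape(-1,3).mean(0).round())
E
```

```text
table [137 148 160] [ 15.  36. 157.]
tbl2 [130 140 151] [ 15.  36. 153.]
tbl3 [134 147 158] [ 15.  36. 156.]
rim [136 146 159] [ 14.  33. 155.]
inn [133 137 145] [ 15.  18. 143.]
inn2 [135 140 147] [ 17.  18. 145.]
orange [  0  48 108] [ 13. 250. 108.]
track [152 162 169] [ 19.  27. 168.]
grey [132 143 142] [ 69.  14. 127.]
greyrim [73 72 68] [63. 12. 85.]
mat [123  63  17] [108. 207. 125.]
post [125  64  25] [108. 209. 124.]
knob [  6  22 147] [ 22. 234. 138.]
```

View pics/t1.png

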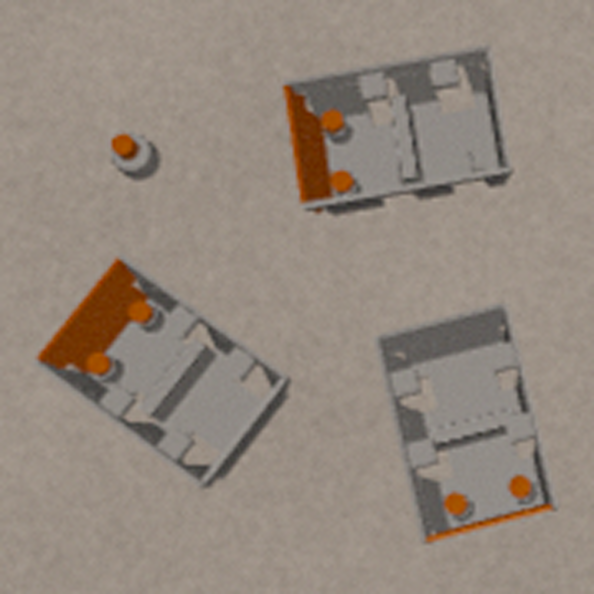

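View pics/t2.png

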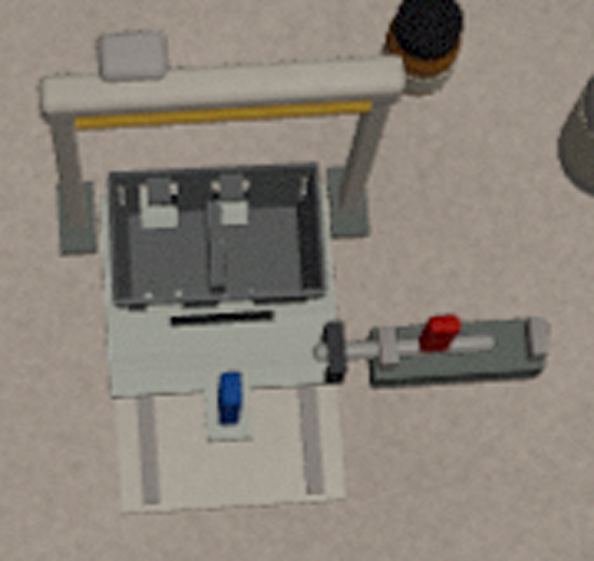

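The zooms show tray outlines that separate from the table by low saturation plus orange. Orange ends: tray (210,180) left, tray (140,252) upper left, tray (231,268) bottom. Next come the helpers and positions.

```bash
cat > H.py <<'E'
import numpy as np,cv2
from scipy.spatial.transform import Rotation as R
from workcell import bot,hand,kinematics,get_obs,vision,hand_in
def cam(n):
    c=vision.read_camera(n); c["hsv"]=cv2.cvtColor(c["frame"],cv2.COLOR_RGB2HSV).astype(int); V=c["view"]
    c["o"]=-V[:3,:3].T@V[:3,3]; return c
def rays(c,uv):
    uv=np.atleast_2d(uv).astype(float); d=np.c_[uv,np.ones(len(uv))]@np.linalg.inv(c["intrinsics"]).T@c["view"][:3,:3]
    return d/np.linalg.norm(d,axis=1)[:,None]
def on(c,uv,z):
    d=rays(c,uv); return (c["o"]+d*((z-c["o"][2])/d[:,2])[:,None])[:,:2]
def px(c,p):
    q=c["intrinsics"]@(c["view"][:3,:3]@np.array(p)+c["view"][:3,3]); return q[:2]/q[2]
def tri(c1,u1,c2,u2):
    A=np.zeros((3,3));b=np.zeros(3)
    for c,u in((c1,u1),(c2,u2)):
        d=rays(c,u)[0];P=np.eye(3)-np.outer(d,d);A+=P;b+=P@c["o"]
    return np.linalg.solve(A,b)
def blobs(m,amin):
    n,l,s,ce=cv2.connectedComponentsWithStats(m.astype(np.uint8),connectivity=8)
    return [(s[i,4],ce[i],l==i) for i in range(1,n) if s[i,4]>=amin]
def colour(c,k):
    h,s,v=[c["hsv"][...,i] for i in range(3)]
    return {"blue":(h>100)&(h<118)&(s>150)&(v>40),"red":((h<6)|(h>172))&(s>180)&(v>60),"orange":(h<18)&(s>200)&(v>60)}[k]
def near(bl,uv): return min(bl,key=lambda b:np.hypot(*(b[1]-uv)))
def prism(k,p,ct,cs):
    "centre of a small upright coloured part near the point p, from both views"
    return tri(ct,near(blobs(colour(ct,k),8),px(ct,p))[1],cs,near(blobs(colour(cs,k),8),px(cs,p))[1])
def rect(c,m,z,L=.14,W=.09):
    """Rim (at height z) of a tray from its mask: long-axis yaw, centre; the rim edges away from the camera are surely rim."""
    k=np.argwhere(m)[:,::-1]; h=cv2.convexHull(k.astype(np.int32))[:,0]; P=on(c,h,z)
    (cx,cy),(w,l),a=cv2.minAreaRect((P*1000).astype(np.float32)); a=np.radians(a)+(0 if w>l else np.pi/2)
    ctr=np.array([cx,cy])/1000; out=np.zeros(2); view=ctr-c["o"][:2]
    for t,hl in((a,L/2),(a+np.pi/2,W/2)):
        e=np.array([np.cos(t),np.sin(t)]); e=e*np.sign(e@view); out+=e*(np.max(P@e)+.0003-hl)
    return out,a,(max(w,l),min(w,l))
def trays(c,z=.06,white=True):
    "white trays on the table: (x,y,yaw), x axis pointing away from the orange end"
    h,s,v=[c["hsv"][...,i] for i in range(3)]
    r=[];og=colour(c,"orange")
    m=cv2.morphologyEx((((s<27)&(v>40))|og).astype(np.uint8),cv2.MORPH_OPEN,np.ones((2,2)))
    for A,ce,b in blobs(cv2.morphologyEx(m,cv2.MORPH_CLOSE,np.ones((3,3))),900):
        if (b&og).sum()<40 or A>4500: continue
        p,a,d=rect(c,b,z); q=on(c,np.argwhere(b&og)[:,::-1],z).mean(0)-p
        if q@[np.cos(a),np.sin(a)]>0: a+=np.pi
        r.append((*p,(a+np.pi)%(2*np.pi)-np.pi,d,ce))
    return r
E
python3 - <<'E'
from H import *
np.set_printoptions(precision=4,suppress=True)
ct,cs=cam("top"),cam("side")
for t in trays(ct): print("tray",np.array(t[:3]),np.round(t[3],0),np.round(t[4]))
print("post",prism("blue",[*on(ct,[339,240],.06)[0],.06],ct,cs)); print("knob",prism("red",[*on(ct,[404,219],.09)[0],.09],ct,cs))
for nm,k,uv in(("post","blue",(339,240)),("knob","red",(404,219))):
    b=near(blobs(colour(ct,k),8),uv);print(nm,b[0],b[1],on(ct,b[1],.085))
b=max(blobs(colour(ct,"blue")&(np.arange(480)[:,None]>190),500),key=lambda b:b[0]); P=on(ct,cv2.convexHull(np.argwhere(b[2])[:,::-1].astype(np.int32))[:,0],.003)
print("mat",cv2.minAreaRect((P*1000).astype(np.float32)))
h,s,v=[ct["hsv"][...,i] for i in range(3)]
m=(v<115)&(s<60)&(h>30); b=near(blobs(m,500),(336,190)); print("grey",b[0],rect(ct,b[2],.08))
u=lambda x,y:(270+(x+.5)/3.3-.5,120+(y+.5)/3.3-.5)
Q=on(ct,[u(43,80),u(400,57)],.252);print("bar",Q,np.degrees(np.arctan2(*(Q[0]-Q[1])[[1,0]])))
Q=on(ct,[u(112,396),u(342,383)],.015);print("plate",Q,np.degrees(np.arctan2(*(Q[0]-Q[1])[[1,0]])))
Q=on(ct,[u(121,512),u(344,497)],.004);print("base",Q,np.degrees(np.arctan2(*(Q[0]-Q[1])[[1,0]])))
E
```

```text
tray [0.8587 0.5747 1.5589] [181.  49.] [79. 77.]
tray [ 0.6361  0.2494 -1.4059] [139.  96.] [211. 180.]
tray [ 0.4733  0.3982 -2.2156] [145.  90.] [139. 253.]
tray [0.4375 0.203  0.246 ] [135.  90.] [231. 267.]
post [ 0.4945 -0.0269  0.0632]
knob [ 0.5307 -0.1627  0.09  ]
post 83 [339.2048 240.012 ] [[ 0.4893 -0.0259]]
knob 80 [403.2875 220.2625] [[ 0.5298 -0.1625]]
mat ((483.1358642578125, -385.0447998046875), (187.09510803222656, 137.03411865234375), 10.100092887878418)
grey 1877 (array([ 0.5988, -0.0193]), np.float64(1.603713503452764), (138.69769287109375, 93.75527954101562))
bar [[ 0.6403  0.0818]
 [ 0.6513 -0.1218]] 93.1095035483581
plate [[ 0.5059  0.0506]
 [ 0.5124 -0.1044]] 92.39923558181805
base [[ 0.4288  0.0456]
 [ 0.4364 -0.1041]] 92.93769425340712
```

```bash
cat >> H.py <<'E'
YAW=.047; POST0=np.array([.4945,-.0269]); KNOB=np.array([.5307,-.1627])
EX=np.array([np.cos(YAW),np.sin(YAW)]); EY=np.array([-EX[1],EX[0]])
def down(t): # tool down, fingers closing along world angle t
    y=np.array([np.cos(t),np.sin(t),0]);z=np.array([0,0,-1.]);return R.from_matrix(np.c_[np.cross(y,z),y,z]).as_quat()
def pick(xy,t,z): # of the two equivalent half turns, the one with the smaller last joint
    c=[(abs(q[5]),a) for a in(t,t+np.pi) for q in[kinematics.solve_ik([*xy,z],down(a))] if q is not None]
    return min(c)[1]
def st(s=""):
    o=get_obs();print(s,"t%.1f"%o["time_s"],"p",o["position"].round(4) if hasattr(o["position"],"round") else np.round(o["position"],4),"F",np.round(o["wrist_force"],1),"w %.4f g %.1f"%(o["gripper_width"],o["grip_force"]));return o
def push(dxy,n,lim=12,v=.05):
    "slide in n equal steps, ending early when the wrist force along the motion exceeds lim"
    p=np.array(get_obs()["position"]);e=np.array(dxy)/np.linalg.norm(dxy)
    for i in range(1,n+1):
        bot.servo_line([*(p[:2]+np.array(dxy)*i/n),p[2]],velocity=v)
        f=-np.array(get_obs()["wrist_force"][:2])@e
        if f>lim: break
    print("pushed %d/%d f %.1f"%(i,n,f))
E
python3 - <<'E'
from H import *
t=pick(KNOB,YAW,.3); bot.reach([*KNOB,.26],down(t)); hand.move_gripper(.05,40)
bot.servo_line([*KNOB,.086],velocity=.2); st("at"); hand.move_gripper(0,40); st("grip")
push(-EY*.036,2,30); push(-EY*.014,7); st("end")
cv2.imwrite("pics/b1.png",cv2.resize(cam("top")["frame"][120:290,270:450,::-1],None,fx=3.3,fy=3.3))
E
```

```text
at t4.5 p [ 0.5314 -0.1629  0.0869] F [0.5 0.3 0.6] w 0.0499 g 0.0
grip t4.9 p [ 0.5324 -0.163   0.0871] F [5.1 1.  1.8] w 0.0115 g 44.8
pushed 2/2 f -1.3
pushed 4/7 f 12.0
end t6.9 p [ 0.5345 -0.2061  0.087 ] F [ 2.9 12.2  1. ] w 0.0118 g 44.6
```

View pics/b1.png

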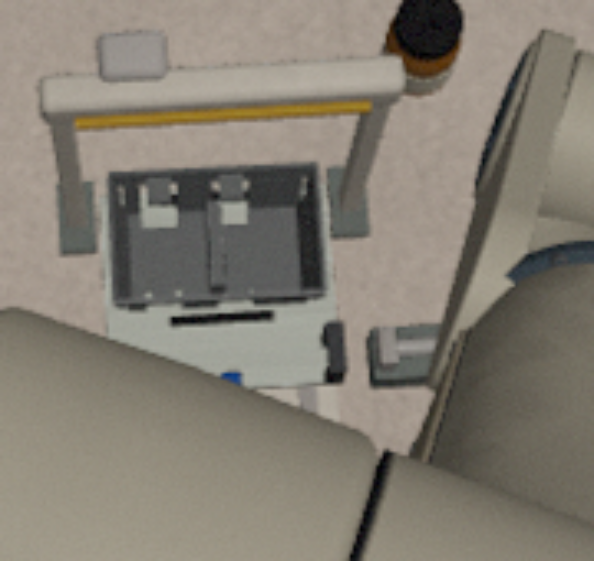

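The picture shows the rod out of the keeper. I'll nudge it to confirm the stop, then go to the post.

```bash
python3 - <<'E'
from H import *
push(-EY*.004,4,25); o=st("stop")
hand.move_gripper(.05); p=np.array(o["position"]); bot.servo_line([p[0],p[1],.2],velocity=.25)
t=pick(POST0,YAW+np.pi/2,.25); bot.reach([*POST0,.2],down(t)); bot.servo_line([*POST0,.076],velocity=.2); hand.move_gripper(0,60); st("grip")
push(-EX*.06,2,30); push(-EX*.018,9,14); st("out")
hand.move_gripper(.05); p=np.array(get_obs()["position"]); bot.servo_line([p[0],p[1],.2],velocity=.25)
bot.reach([.45,-.3,.35],down(t)); st()
ct,cs=cam("top"),cam("side"); print(prism("blue",[*(POST0-.07*EX),.06],ct,cs),prism("red",[*(KNOB-.045*EY),.09],ct,cs),POST0-.07*EX,KNOB-.045*EY)
h,s,v=[ct["hsv"][...,i] for i in range(3)]
b=near(blobs((v<115)&(s<60)&(h>30),500),px(ct,[.53,-.022,.05])); print("grey",b[0],rect(ct,b[2],.08))
cv2.imwrite("pics/top1.png",ct["frame"][:,:,::-1])
E
```

```text
pushed 4/4 f 24.7
stop t8.0 p [ 0.5344 -0.2062  0.0869] F [ 4.3 24.9  3.8] w 0.0115 g 45.0
grip t11.9 p [ 0.4952 -0.0254  0.0773] F [-1.9 14.2  7.5] w 0.0132 g 58.6
pushed 2/2 f -1.0
pushed 7/9 f 18.5
out t15.1 p [ 0.4252 -0.0287  0.0774] F [ 18.2   7.7 -26.2] w 0.0130 g 60.1
 t17.4 p [ 0.4498 -0.2989  0.3487] F [ 0.  -0.1 -0.3] w 0.0500 g 0.0
[ 0.42485138 -0.03020605  0.06263714] [ 0.53281377 -0.20568646  0.08641788] [ 0.4245773  -0.03018879] [ 0.53281422 -0.20765031]
grey 1913 (array([ 0.52949668, -0.02265194]), np.float64(1.5973454941345995), (138.57518005371094, 90.46131134033203))
```

View pics/top1.png

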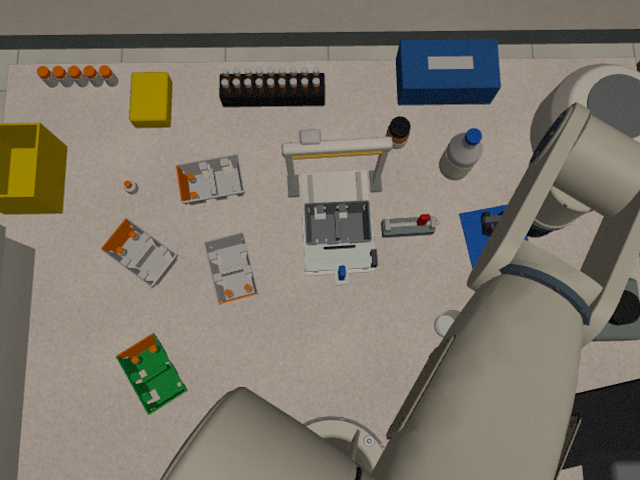

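Carriage is out 70 mm (post at (342,270)) and the bolt is back. Now the grey tray.

```bash
cat >> H.py <<'E'
DECK=np.array([.5297,-.0237]); MAT=np.array([.4831,-.385]); MATYAW=.176; OPEN=.03; GZ=.025
def q6(xy,t,z):
    q=kinematics.solve_ik([*xy,z],down(t)); return 9 if q is None else abs(q[5])
def carry(src,syaw,sz,dst,dyaw,dz,zc,half=False,mid=()):
    """tray at src (underside sz) to dst; half: either way round will do; zc: TCP height of the carrying path"""
    w=lambda a:(a+np.pi)%(2*np.pi)-np.pi
    best=min((max(q6(src,syaw+k*np.pi,zc),q6(dst,syaw+k*np.pi+w(dyaw+j*np.pi-syaw),zc)),k,w(dyaw+j*np.pi-syaw)) for k in(0,1) for j in((0,1) if half else (0,)))
    a=syaw+best[1]*np.pi; b=a+best[2]; print("q6 %.2f turn %.2f"%(best[0],best[2]))
    bot.reach([*src,sz+.15],down(a)); hand.move_gripper(OPEN,60)
    bot.servo_line([*src,sz+GZ+.001],velocity=.2); st("at"); hand.move_gripper(0,70); st("grip")
    bot.servo_line([*src,zc],velocity=.2); st("lift")
    pts=[np.array(src),*map(np.array,mid),np.array(dst)]; n=len(pts)-1
    for i in range(n): bot.servo_line([*pts[i+1],zc],down(a+(b-a)*(i+1)/n),velocity=.18)
    st("over"); return a,b
def lower(dst,dz):
    bot.servo_line([*dst,dz+GZ+.02],velocity=.15); bot.servo_line([*dst,dz+GZ+.002],velocity=.04); st("down")
def letgo(dst,dz,up):
    hand.move_gripper(OPEN); bot.servo_line([*dst,dz+up],velocity=.2); st("up")
E
python3 - <<'E'
from H import *
carry([.5296,-.0232],1.603,.02,MAT,MATYAW,.003,.17,half=True,mid=[(.5,-.2)]); lower(MAT,.003)
E
```

```text
q6 1.49 turn 1.71
at t19.8 p [ 0.5302 -0.0232  0.0466] F [ 0.8 -0.5  0.6] w 0.0300 g 0.0
grip t20.1 p [ 0.5307 -0.0233  0.0475] F [-0.9 -0.2  7.2] w 0.0090 g 68.5
lift t20.9 p [ 0.5289 -0.0232  0.1692] F [-0.8  0.5 -1.1] w 0.0084 g 68.2
over t23.2 p [ 0.4832 -0.3842  0.1699] F [ 0.  -0.9 -1.5] w 0.0087 g 68.2
down t24.8 p [ 0.483  -0.385   0.0305] F [-2.9  1.4  9.7] w 0.0089 g 69.9
```

```bash
cat >> H.py <<'E'
PARK=[1.186,.353,1.633,0,1.155,-.002]
E
python3 - <<'E'
from H import *
letgo(MAT,.003,.3); bot.goto_joints(PARK); st()
ct=cam("top"); h,s,v=[ct["hsv"][...,i] for i in range(3)]
b=near(blobs((v<115)&(s<60)&(h>30),300),px(ct,[*MAT,.05])); print("grey",b[0],rect(ct,b[2],.063))
for t in trays(ct)[1:]: print("tray",np.round(t[:3],4),np.round(t[3],0),np.round(t[4]))
cv2.imwrite("pics/top2.png",ct["frame"][:,:,::-1])
E
```

```text
up t26.7 p [ 0.4826 -0.3846  0.3018] F [-0.2 -0.   0.2] w 0.0300 g 0.0
 t30.1 p [0.234  0.5799 0.2485] F [0.3 0.1 0.3] w 0.0298 g 0.0
grey 1724 (array([ 0.47976187, -0.38434912]), np.float64(0.17627190281222743), (138.62474060058594, 95.92302703857422))
tray [ 0.6356  0.2495 -1.4016] [139.  95.] [211. 180.]
tray [ 0.4733  0.3982 -2.2155] [145.  90.] [140. 253.]
tray [0.4376 0.203  0.2431] [134.  90.] [231. 267.]
```

View pics/top2.png

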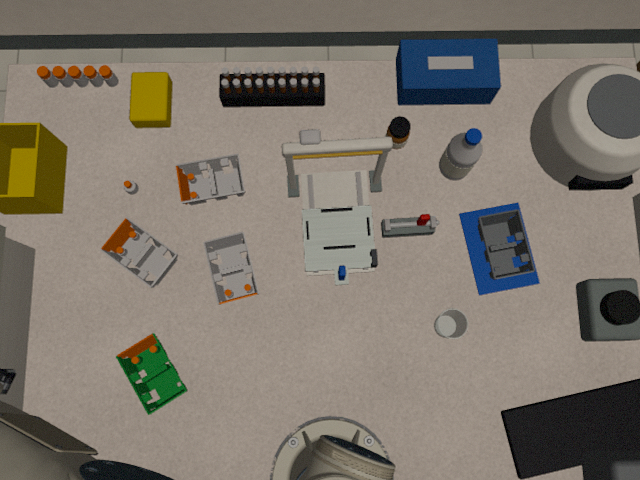

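The grey tray is centred on the mat. I'll check the turning ranges, then place the first white tray, the near one.

```bash
python3 - <<'E'
s=open("H.py").read()
s=s.replace("out+=e*(np.max(P@e)+.0003-hl)","mx,mn=np.max(P@e),np.min(P@e); out+=e*((mx+mn)/2 if mx-mn<2*hl else mx-hl)")
s+='''
D1,D2=YAW+np.pi/2,YAW-np.pi/2
def tray_near(xy):
    bot.goto_joints(PARK); l=trays(cam("top")); t=min(l,key=lambda t:np.hypot(t[0]-xy[0],t[1]-xy[1])); print("tray",np.round(t[:3],4),np.round(t[3],0)); return t
'''
open("H.py","w").write(s)
E
python3 - <<'E'
from H import *
for nm,p,y in(("A",(.4376,.203),.243),("B",(.6356,.2495),-1.40),("C",(.4733,.3982),-2.2155)):
  for d in(D1,D2):
    w=(d-y+np.pi)%(2*np.pi)-np.pi
    print(nm,round(d,2),[(round(q6(p,y+k*np.pi,.17),2),round(q6(DECK,y+k*np.pi+w,.17),2)) for k in(0,1)])
ct=cam("top"); print(on(ct,[337.7,232],.03), DECK)
t=tray_near((.4376,.203))
carry(t[:2],t[2],0,DECK,D2,.02,.17); lower(DECK,.02)
E
```

```text
A 1.62 [(np.float64(0.19), np.float64(1.67)), (np.float64(2.95), np.float64(1.48))]
A -1.52 [(np.float64(0.19), np.float64(1.48)), (np.float64(2.95), np.float64(1.67))]
B 1.62 [(np.float64(1.77), np.float64(1.67)), (np.float64(1.37), np.float64(1.48))]
B -1.52 [(np.float64(1.77), np.float64(1.48)), (np.float64(1.37), np.float64(1.67))]
C 1.62 [(np.float64(2.91), np.float64(1.67)), (np.float64(0.23), np.float64(1.48))]
C -1.52 [(np.float64(2.91), np.float64(1.48)), (np.float64(0.23), np.float64(1.67))]
[[ 0.51874152 -0.0249413 ]] [ 0.5297 -0.0237]
tray [0.4392 0.2029 0.2418] [136.  90.]
q6 1.48 turn -1.77
at t33.1 p [0.4396 0.2032 0.0265] F [-0.   0.1  0.8] w 0.0297 g 0.0
grip t33.5 p [0.4403 0.2035 0.0274] F [-0.   0.6  6.7] w 0.0088 g 69.2
lift t34.3 p [0.4385 0.2026 0.1693] F [ 0.  -0.5 -2.6] w 0.0088 g 68.2
over t36.2 p [ 0.5294 -0.0234  0.1698] F [-0.8 -0.1 -2.6] w 0.0089 g 68.2
down t37.7 p [ 0.5308 -0.0237  0.0474] F [1.6 1.2 3.8] w 0.0085 g 69.4
```

```bash
python3 - <<'E'
from H import *
letgo(DECK,.02,.2); t=tray_near((.4733,.3982)); ct=cam("top")
h,s,v=[ct["hsv"][...,i] for i in range(3)]
print("px deck",px(ct,[*DECK,.02]))
cv2.imwrite("pics/d1.png",cv2.resize(ct["frame"][170:290,280:400,::-1],None,fx=5,fy=5,interpolation=cv2.INTER_CUBIC))
E
```

```text
up t39.1 p [ 0.529  -0.0237  0.219 ] F [ 0.1 -0.1  0.2] w 0.0298 g 0.0
tray [ 0.4731  0.3979 -2.2139] [145.  91.]
px deck [336.90827702 228.16451827]
```

View pics/d1.png

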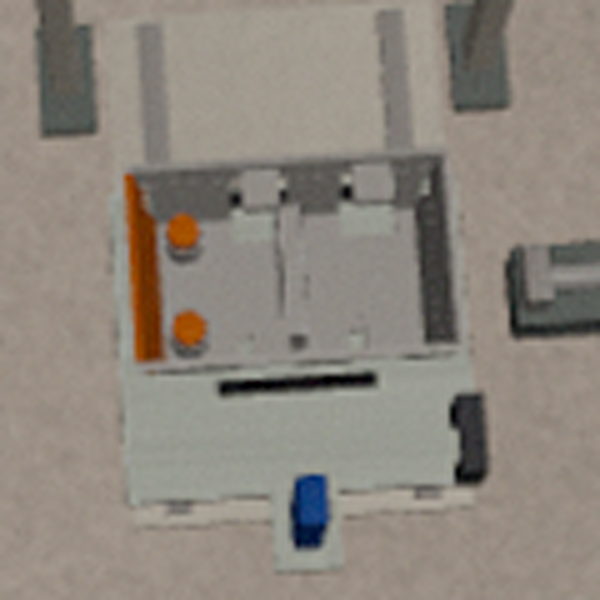

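```bash
python3 - <<'E'
from H import *
ct=cam("top"); u=lambda x,y:(280+(x+.5)/5-.5,170+(y+.5)/5-.5)
g=on(ct,[u(298,378),u(298,392)],.03)-DECK; print("guide in deck axes",g@EX,g@EY)
C=on(ct,[u(127,173),u(442,152),u(467,341),u(150,366)],.08); print("corners in deck",((C-DECK)@np.c_[EX,EY]*1000).round(1).tolist(),"ctr",((C.mean(0)-DECK)@np.c_[EX,EY]*1000).round(1))
E
```

```text
guide in deck axes [-0.04073535 -0.04696465] [-0.00197543 -0.00154458]
corners in deck [[42.9, 66.9], [43.8, -68.0], [-39.2, -72.1], [-41.5, 62.1]] ctr [ 1.5 -2.8]
```

The bottom tray is flat between the guides (front guide about (298,383) in the crop), centred within about 2 mm. Next tray, turned the other way.

```bash
python3 - <<'E'
from H import *
t=tray_near((.4733,.3982))
carry(t[:2],t[2],0,DECK,D1,.075,.19,mid=[(.5,.2)])
bot.servo_line([*DECK,.075+GZ+.02],velocity=.15); st()
for d in (.012,.008,.006,.004,.002):
    bot.servo_line([*DECK,.075+GZ+d],velocity=.04); o=st("d%.3f"%d)
    if o["wrist_force"][2]>6: break
E
```

```text
tray [ 0.4731  0.398  -2.217 ] [146.  91.]
q6 1.48 turn -2.45
at t44.1 p [0.4736 0.3985 0.0268] F [-0.2  0.5 -0.2] w 0.0299 g 0.0
grip t44.4 p [0.4743 0.399  0.0279] F [0.4 0.8 6.9] w 0.0086 g 69.3
lift t45.4 p [0.4724 0.3974 0.1888] F [-0.9 -0.2 -2. ] w 0.0085 g 68.2
over t48.1 p [ 0.5296 -0.0231  0.19  ] F [-0.2 -0.2 -1. ] w 0.0084 g 68.2
 t48.8 p [ 0.53   -0.0234  0.1204] F [-0.1 -0.5 -2.9] w 0.0085 g 68.2
d0.012 t49.1 p [ 0.5297 -0.0237  0.1121] F [-0.7  0.3 -2.1] w 0.0086 g 68.2
d0.008 t49.4 p [ 0.5295 -0.0237  0.1078] F [ 0.3 -0.3 -2.6] w 0.0090 g 68.2
d0.006 t49.6 p [ 0.5296 -0.0237  0.1059] F [ 0.2  0.  -1.3] w 0.0088 g 68.2
d0.004 t49.9 p [ 0.5296 -0.0237  0.1039] F [-0.6  0.2 -1.1] w 0.0086 g 68.2
d0.002 t50.1 p [ 0.5308 -0.0237  0.1028] F [1.2 1.3 5.1] w 0.0088 g 69.1
```

```bash
python3 - <<'E'
from H import *
letgo(DECK,.075,.2)
t=tray_near((.6356,.2495)); ct,cs=cam("top"),cam("side")
a=cv2.resize(ct["frame"][150:290,270:410,::-1],(400,400),interpolation=cv2.INTER_CUBIC); v,w=px(cs,[*DECK,.08]).astype(int); b=cv2.resize(cs["frame"][w-60:w+60,v-60:v+60,::-1],(400,400),interpolation=cv2.INTER_CUBIC)
cv2.imwrite("pics/s2.png",np.hstack([a,b])); print(v,w)
E
```

```text
up t51.5 p [ 0.529  -0.0237  0.2739] F [-0.8 -0.  -0.9] w 0.0301 g 0.0
tray [ 0.6756  0.2586 -1.4087] [138.  98.]
348 245
```

View pics/s2.png

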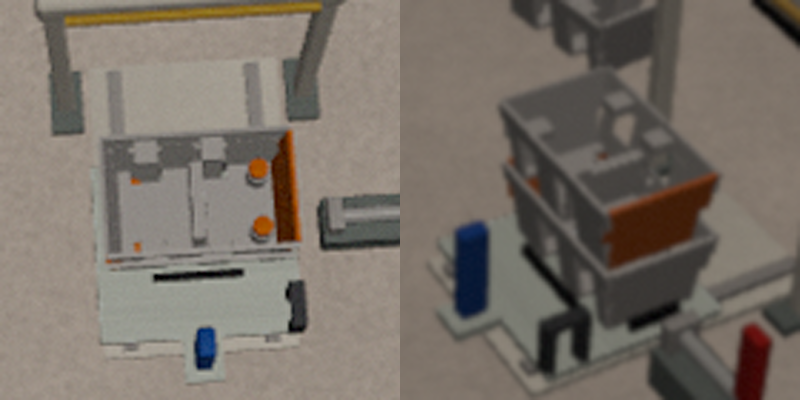

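Two trays are stacked properly with the ends opposed. Tray three has been knocked to (0.676, 0.259), and the fresh measurement covers that. I'll route it around the gantry post.

```bash
python3 - <<'E'
from H import *
t=tray_near((.6756,.2586))
carry(t[:2],t[2],0,DECK,D2,.13,.205,mid=[(.52,.23)])
for d in (.02,.012,.008,.006,.004,.002):
    bot.servo_line([*DECK,.13+GZ+d],velocity=.05); o=st("d%.3f"%d)
    if o["wrist_force"][2]>4: break
E
```

```text
tray [ 0.6759  0.2584 -1.4028] [139.  97.]
q6 1.67 turn -0.12
at t57.3 p [0.6767 0.2588 0.027 ] F [ 0.1  0.3 -0.7] w 0.0299 g 0.0
grip t57.6 p [0.6773 0.259  0.0282] F [0.2 1.  6.8] w 0.0086 g 69.8
lift t58.6 p [0.6751 0.2581 0.2035] F [-0.1  0.5 -2.1] w 0.0086 g 68.7
over t61.2 p [ 0.5297 -0.0231  0.205 ] F [-0.8 -0.4 -1.4] w 0.0085 g 68.7
d0.020 t62.0 p [ 0.5298 -0.0237  0.175 ] F [ 0.3 -0.5 -1.6] w 0.0089 g 68.7
d0.012 t62.3 p [ 0.5294 -0.0237  0.1667] F [-0.8 -1.  -1.5] w 0.0086 g 68.7
d0.008 t62.5 p [ 0.5295 -0.0237  0.1628] F [ 0.3  1.  -2. ] w 0.0086 g 68.7
d0.006 t62.8 p [ 0.5296 -0.0237  0.1609] F [ 0.1 -0.1 -1.8] w 0.0088 g 68.7
d0.004 t63.0 p [ 0.5296 -0.0237  0.1589] F [ 0.5  0.4 -0.7] w 0.0092 g 68.7
d0.002 t63.3 p [ 0.5309 -0.0237  0.158 ] F [0.3 0.3 5.9] w 0.0083 g 69.8
```

```bash
python3 - <<'E'
from H import *
letgo(DECK,.13,.17); bot.goto_joints(PARK); ct,cs=cam("top"),cam("side")
print(prism("blue",[*(POST0-.07*EX),.06],ct,cs))
a=cv2.resize(ct["frame"][150:290,270:410,::-1],(400,400),interpolation=cv2.INTER_CUBIC); v,w=px(cs,[*DECK,.1]).astype(int); b=cv2.resize(cs["frame"][w-60:w+60,v-60:v+60,::-1],(400,400),interpolation=cv2.INTER_CUBIC)
cv2.imwrite("pics/s3.png",np.hstack([a,b]))
E
```

```text
up t64.5 p [ 0.529  -0.0237  0.2989] F [-0.7  0.4 -0.5] w 0.0303 g 0.0
[ 0.42829273 -0.03009614  0.0628741 ]
```

View pics/s3.png

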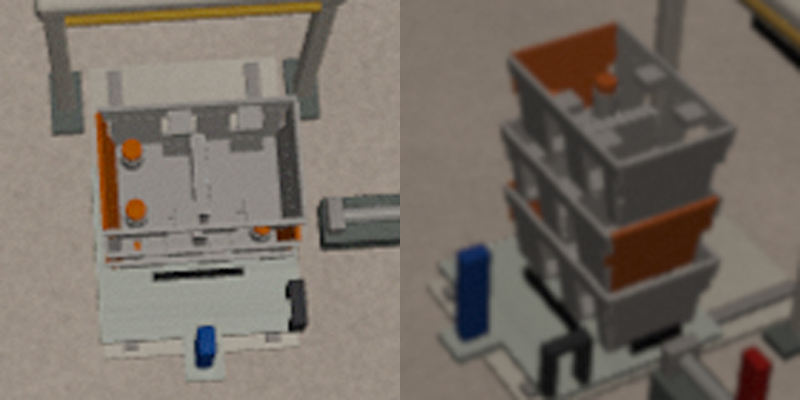

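All three trays are stacked with alternate ends. Now push the carriage home, gently.

```bash
python3 - <<'E'
from H import *
P=np.array([.4265,-.0287]); t=pick(P,YAW+np.pi/2,.25)
bot.reach([*P,.25],down(t)); hand.move_gripper(.05,70); bot.servo_line([*P,.076],velocity=.2); st("at"); hand.move_gripper(0,70); st("grip")
push(EX*.060,3,30,.05); st(); push(EX*.020,10,16,.03); st("home")
E
```

```text
at t70.6 p [ 0.427  -0.0287  0.0766] F [0.5 0.3 0.2] w 0.0497 g 0.0
grip t71.0 p [ 0.4271 -0.0285  0.0769] F [-1.7  2.8  8.8] w 0.0132 g 68.0
pushed 3/3 f -2.7
 t72.7 p [ 0.4875 -0.0256  0.077 ] F [2.5 4.5 0.3] w 0.0132 g 68.8
pushed 6/10 f 24.2
home t74.2 p [ 0.4939 -0.0252  0.0768] F [-24.3   1.3  28. ] w 0.0134 g 73.3
```

```bash
python3 - <<'E'
from H import *
hand.move_gripper(.05); p=get_obs()["position"]; bot.servo_line([p[0],p[1],.27],velocity=.2); t=pick(KNOB,YAW,.3)
bot.goto_joints(PARK); ct,cs=cam("top"),cam("side"); print(prism("blue",[*POST0,.06],ct,cs)); k=prism("red",[*(KNOB-.045*EY),.09],ct,cs); print(k)
K=np.array([.5334,-.2061])
bot.reach([*K,.3],down(t)); bot.servo_line([*K,.086],velocity=.2); hand.move_gripper(0,50); st("grip")
push(EY*.036,3,20,.05); push(EY*.015,8,14,.03); st("in")
E
```

```text
[ 0.49449329 -0.02699051  0.06312793]
[ 0.53314209 -0.20646889  0.0878853 ]
grip t82.8 p [ 0.5345 -0.2063  0.0869] F [2.7 1.5 3.9] w 0.0115 g 51.7
pushed 3/3 f -2.2
pushed 6/8 f 18.4
in t85.5 p [ 0.5325 -0.161   0.087 ] F [  0.  -18.4   0.5] w 0.0117 g 51.1
```

```bash
python3 - <<'E'
from H import *
hand.move_gripper(.05); p=get_obs()["position"]; bot.servo_line([p[0],p[1],.3],velocity=.2); bot.goto_joints(PARK); ct,cs=cam("top"),cam("side")
print(prism("blue",[*POST0,.06],ct,cs),prism("red",[*KNOB,.09],ct,cs)); st()
a=ct["frame"][100:350,270:550,::-1]; b=cs["frame"][120:410,290:530,::-1]
r=lambda i:cv2.resize(i,(400,int(400*i.shape[0]/i.shape[1])))
A,B=r(a),r(b); h=max(len(A),len(B)); cv2.imwrite("pics/f.png",np.hstack([cv2.copyMakeBorder(i,0,h-len(i),0,0,0) for i in(A,B)]))
E
```

```text
[ 0.49463015 -0.02691645  0.06283807] [ 0.53112588 -0.16089293  0.08941656]
 t90.1 p [0.234  0.5798 0.2485] F [ 0.5 -0.5 -0.3] w 0.0500 g 0.0
```

View pics/f.png

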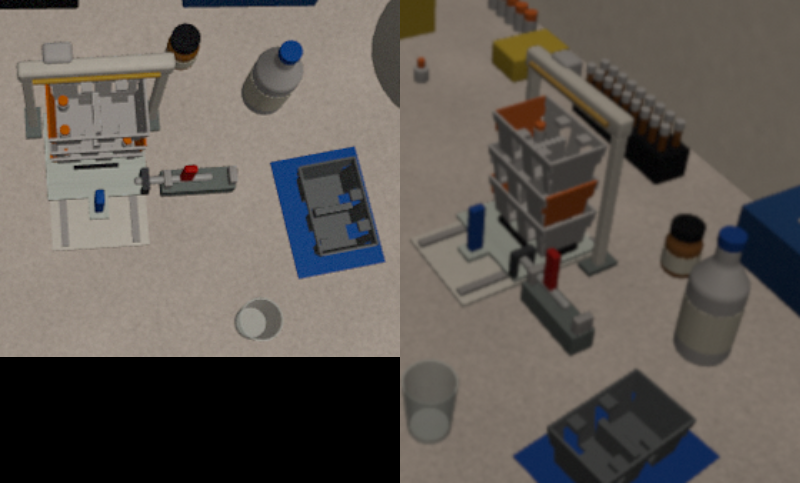

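```bash
python3 - <<'E'
from H import *
for n in("top","side"):
    c=cam(n); h,s,v=[c["hsv"][...,i] for i in range(3)]
    b=near(blobs((v<115)&(s<60)&(h>30),300),px(c,[*MAT,.05])); print(n,b[0],rect(c,b[2],.063))
    m=max(blobs((colour(c,"blue")|b[2])&(np.arange(480)[:,None]>(190 if n=="top" else 340)),500),key=lambda b:b[0])
E
```

```text
top 1702 (array([ 0.48009088, -0.3839858 ]), np.float64(0.17627190281222743), (138.62474060058594, 95.92302703857422))
side 1160 (array([ 0.48000233, -0.38829564]), np.float64(0.1770083167879048), (155.85047912597656, 132.20565795898438))
```

```bash
python3 -c "
from workcell import hand_in
print(hand_in())"
```

```text
the job is handed in; nothing more can be done
None
```

The job is handed in at about 90 s robot time: the grey tray is flat on the mat within about 3 mm of centre, the three white trays are stacked end for end on the deck, the carriage is home and the bolt is fully in, and the bottle, jar and beaker look untouched; the carriage may have crept about 3 mm in while I was stacking.

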